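Clear the squaring jig and hold a casting pattern in its corner

ROBOT

A 7-joint arm with a two-finger parallel gripper is mounted at the origin on the work surface. World frame = base frame: x ahead of the robot, y to its left, z up, the work surface at z = 0. Lengths are in m, angles in rad, forces in N, time in s.
With the tool pointing down it reaches from about 0.425 to 0.875 m from the base axis. Payload 4.7 kg.
Tool frame: the origin (TCP) lies between the finger pads; the fingertips stand 22 mm ahead of it and the grasp point (between the pads) lies 3 mm ahead of it; z points along the fingers, y is the line along which they close (so a half turn about z gives the same grasp; the last joint's range is limited). The gripper opens to 87 mm and grips with 3 to 60 N. Pads are 19 mm wide; open, the fingers measure 117 mm over their backs; the gripper's body (75 mm by 190 mm) begins 51 mm behind the grasp point.
Start: joints at [-1.126, 0.321, -0.07, 1.45, 0.023, 1.371, -0.057], TCP at [0.271, 0.591, 0.245] pointing down, gripper open.
Joint ranges: [-2.86, 2.86], [-0.3, 2.09], [-1.38, 1.24], [0.06, 2.45], [-1.56, 4.7], [0.09, 2.05], [-2.69, 2.69]. Speed limits (rad/s): [2.57, 2.57, 3.14, 3.14, 3.14, 3.14, 3.14].

INTERFACE

Orientations are given as a rotation vector (axis times angle).
In Python, from bench import ctrl gives the robot as it stands. The module is installed in compiled form; this text tells all that it offers.
- The arm moves only by the tool send_rows, never from a script. Its argument "motion" is a list of rows, each an object with "claw": the opening, from -1 (shut) to 1 (fully open); "slide": the shift along the tool's x, y, z in mm, a list of three; "delta_rot": the turn, a rotation vector about the tool's x, y, z in rad, a list of three. In form: [{"claw": claw, "slide": [x, y, z], "delta_rot": [ax, ay, az]}, ...]. A call has 1 to 5 rows; each row is the pose to reach, as a shift and turn from the pose commanded when the call began, along the tool's axes at that moment; what a row does not reach only later rows make up. A row lasts 1/10 s, in which the tool goes at most 50 mm and 8.59 degrees, less where a joint would pass 70% of its speed; a pose out of reach is approached as far as the arm can. A call with a gripper value outside its range is refused whole. The fingers move at their own pace and stop on an object; "grip_force" is the grip in N (left out, the last holds). Time passes only in rows, so rows that repeat a pose let the fingers close. It gives the time, the measured TCP pose, the force, the opening and the grip force at its end, in the units of the state.
- ctrl.get_state(): the state, without advancing time (a new reading comes with each control period).
- ctrl.get_image(name): name is "scene" or "top" or "wrist"; returns a dict with "color" (400x640x3 uint8, blue, green, red), "fx", "fy", "cx", "cy" (pixels), "pose" (4x4, takes a point from camera to world coordinates). Camera axes: x right, y down, z forward; pixel columns grow to the right and rows downward; lengths in m; the calibration is good to about 2 mm. A picture is of the moment at which its call begins. There is no depth.
- ctrl.close_job(): hands the job in; it is judged then, once.
The state is a dict: "time": time; "joint_positions": joint angles; "qd": joint speeds; "joint_torque": joint torques, N m; "position": TCP position; "tool_rot": TCP orientation; "ft_force": force on the tool from outside, world axes, zero at the start; "torque": the same for the moment, N m; "grip_width": opening from 0.0 (shut) to 1.0 (fully open); "grip_force": force on a finger pad.
Only numpy, scipy, OpenCV 4.12 (cv2) and the standard library are available. Lean on these libraries where they do the work, as an engineer would, in place of code of your own. Each camera call takes 0.05 s, during which the arm holds its last target. There are 200 camera calls.

TASK

First take the carpenter's pencil off the squaring jig and leave it standing in the steel cup. Then pick up the wooden pattern block, set it flat on the jig board and press it into the corner, one long side flush against the long fence and one end flush against the short stop, and finish while still holding it firmly pressed against both at once with the fingers on it. Leave the tape measure and jar alone.

Things in the scene. Friction and masses are not known exactly. Their poses are not given: they have to be found in the camera images.
- jig: Squaring jig fixed to the bench: plywood board 280 (x) x 220 (y) x 12 mm thick. Origin: centre of its underside, at bench height; z up. Along its +y edge (the robot's left) runs the long aluminium fence, along its +x edge (far side) the short stop; both are rigid, their tops 25 mm above the board (37 mm above the bench).
- fence: Long aluminium fence of the jig, 250 (x) x 25 (y) x 25 mm, fixed. Origin: centre of its underside, on the board. The working face looks to -y of the jig and lies at jig y = +85 mm.
- stop: Short aluminium stop of the jig, 25 (x) x 125 (y) x 25 mm, fixed. Origin: centre of its underside, on the board. The working face looks to -x of the jig and lies at jig x = +115 mm. Friction of the block on board, fence and stop is about 0.5 to 0.7, so a hard push on one face can make the block stick short of the other.
- corner (a point): The inner corner where the faces of fence and stop meet the board's top, at (115, 85, 12) mm in the jig's frame; axes as the jig's: the free board lies to -x and -y. A block seated home has its origin at (-55, -28, 0) mm from here.
- pattern: Loose wooden pattern block, 0.2 to 0.4 kg, flat on the bench beside the jig. Base 110 (x) x 56 (y) x 40 mm; its middle 60 mm of length rises to 70 mm at full width, with a 28 mm round core print up to 80 mm; a 6 mm high round pad on each shoulder. Same after a half turn. Origin: centre of the underside, z up. Gripped across its width on the raised middle, fingers stay above the fence.
- pencil: Loose flat carpenter's pencil, 150 long (x) x 14 wide (y) x 10 mm thick (z), 20 g, lying flat on the jig board at the start. Origin: under its middle, on its lower flat side; +x towards the point. Either end may go down into the cup.
- pencil_mid (a point): Centre of the pencil (5 mm above its origin).
- pencil_point (a point): The pencil's point end, 75 mm from its middle.
- pencil_butt (a point): The pencil's blunt end, 75 mm from its middle.
- cup: Steel pencil cup fixed to the bench, on the other side of the jig from the block at the start; round, 90 mm high, open at the top, rim 86 mm outside and about 80 mm inside, narrowing to 64 mm inside at its floor, which is 4 mm thick. Origin: centre of its underside. The pencil may lean on the rim.
- tape: Stands on the bench as a bystander; leave it where it is. Origin: centre of its underside. Tape measure, 68 x 34 x 62 mm high.
- jar: Stands on the bench as a bystander; leave it where it is. Origin: centre of its underside. White round jar with a cap, 66 mm across, 85 mm high.
There are look-alikes about, which are no part of the job. Of the things like the pencil, leave any that is pink; of the rest the smaller one is meant.

How it is judged:
On the way, in this order (a step that is already met when the one before it is completed fails the run):
1. the pencil stands in the cup, let go (((horizontal distance between pencil_point and cup below 0.043 m and z of pencil_point in the frame of cup below 0.04 m) or (horizontal distance between pencil_butt and cup below 0.043 m and z of pencil_butt in the frame of cup below 0.04 m)) and (angle between pencil's own x axis and vertical below 0.85 rad or angle between pencil's own x axis and vertical above 2.29 rad) and horizontal distance between pencil_mid and cup below 0.043 m and contact force between the fingers and pencil below 0.05 N), for 0.3 s.
2. the block stands on the jig board near the corner (angle between pattern's own z axis and vertical below 0.05 rad and x of pattern in the frame of corner above -0.1 m and y of pattern in the frame of corner above -0.075 m and z of pattern in the frame of corner between -0.003 and 0.004 m), for 0.1 s.
At the end, for the whole second after the job is handed in: Fingers on the block, at rest, flat on the board, within 3 mm of home and 0.03 rad of square, pressing fence and stop with over 1.5 N each; pencil in the cup, let go: middle over the cup, low end inside it under 40 mm above the bench, lean under 0.85 rad (all of step 1 and x of pattern in the frame of corner between -0.0585 and -0.052 m and y of pattern in the frame of corner between -0.0315 and -0.025 m and z of pattern in the frame of corner between -0.003 and 0.004 m and angle between pattern's own z axis and vertical below 0.05 rad and angle between the x axis of pattern and the x axis of jig, either way round below 0.03 rad and contact force between pattern and fence above 1.5 N and contact force between pattern and stop above 1.5 N and contact force between the fingers and pattern above 1.5 N and linear speed of pattern below 0.01 m/s); the arm keeps its last pose, push and grip.
It fails at once if the tape is pushed more than 30 mm (distance of tape from where it was at the start of the episode above 0.03 m).
It fails at once if the jar is pushed more than 30 mm (distance of jar from where it was at the start of the episode above 0.03 m).
It also fails if it takes over 72 s, if anything falls off the work surface, if the arm or the gripper's body presses on something with over 40 N, if the wrist force passes 120 N, or if a joint passes its speed limit or range.

## Working session

There is one attempt and no reset: what is moved stays moved. The work goes in short steps, Python scripts to look and compute and a tool call to move; the robot and the scene stay as the last step left them, time stands still between calls to the robot, and variables do not carry over. Pictures are saved under pics/ and viewed, at most 10 in all, crops included, and the job is handed in when it is done.

Besides the shell and the picture viewer there is one more tool, called after ">>>" as name([rows], argument=value, ...), one row to a line, values as JSON. send_rows: Moves the arm, as the interface text tells. Its arguments: {"type":"object","properties":{"motion":{"type":"array","items":{"type":"object","properties":{"claw":{"type":"number"},"slide":{"type":"array","items":{"type":"number"}},"delta_rot":{"type":"array","items":{"type":"number"}}}}},"grip_force":{"type":"number"}},"required":["motion"]}

```bash
mkdir -p pics
cat > h.py <<'E'
import numpy as np, cv2
from scipy.spatial.transform import Rotation as R
from bench import ctrl
def cap(n,f=None):
    d=ctrl.get_image(n)
    if f: cv2.imwrite('pics/'+f,d['color']); np.savez('pics/'+f+'.npz',**{k:np.asarray(v) for k,v in d.items()})
    return d
def load(f): return dict(np.load('pics/'+f+'.npz'))
def ray(d,u,v):
    T=np.array(d['pose']); r=T[:3,:3]@[(u-d['cx'])/d['fx'],(v-d['cy'])/d['fy'],1]
    return T[:3,3],r/np.linalg.norm(r)
def onz(d,u,v,z):
    o,r=ray(d,u,v); return o+r*(z-o[2])/r[2]
def tri(d1,p1,d2,p2):
    o1,r1=ray(d1,*p1);o2,r2=ray(d2,*p2)
    s=np.linalg.lstsq(np.c_[r1,-r2],o2-o1,rcond=None)[0]
    a=o1+r1*s[0];b=o2+r2*s[1]; return (a+b)/2,np.linalg.norm(a-b)
def proj(d,p):
    T=np.array(d['pose']); q=T[:3,:3].T@(np.array(p)-T[:3,3]); return np.array([d['fx']*q[0]/q[2]+d['cx'],d['fy']*q[1]/q[2]+d['cy']])
E
python3 - <<'E'
from h import *
np.set_printoptions(precision=4,suppress=True)
for n in ['scene','top','wrist']:
    d=cap(n,n+'0.png'); print(n,d['fx'],d['cx'],d['cy'],np.array(d['pose']))
print(ctrl.get_state())
E
```

```text
scene 458.99308775926124 318.29454423859414 197.3419511033028 [[ 0.3699  0.7722 -0.5166  1.195 ]
 [ 0.9289 -0.3171  0.1912 -0.2363]
 [-0.0162 -0.5506 -0.8346  1.0696]
 [ 0.      0.      0.      1.    ]]
top 376.4454884878655 318.77772318931926 209.40136861463108 [[-0.0296 -0.9939  0.106   0.4755]
 [-0.9994  0.0273 -0.023   0.0048]
 [ 0.02   -0.1066 -0.9941  0.9342]
 [ 0.      0.      0.      1.    ]]
wrist 301.86353845251534 319.5229168604147 197.6448531405285 [[ 0.417   0.8672  0.272   0.1963]
 [ 0.9089 -0.3978 -0.1251  0.6239]
 [-0.0002  0.2994 -0.9541  0.3837]
 [ 0.      0.      0.      1.    ]]
{'time': 0.15, 'joint_positions': array([-1.1259,  0.3217, -0.0701,  1.4514,  0.0226,  1.3708, -0.0569]), 'qd': array([ 0.0002, -0.0026, -0.001 , -0.0041,  0.0011,  0.0007,  0.    ]), 'joint_torque': array([ -0.0002, -49.1793,  -0.4048, -31.288 ,  -0.0639,   0.0404,
         0.0001]), 'position': array([0.2713, 0.5903, 0.2437]), 'tool_rot': array([-0.6713, -3.0688,  0.0023]), 'ft_force': array([-0.3558,  0.1338,  1.1149]), 'torque': array([-0.0031,  0.0161,  0.0371]), 'grip_force': 0.0, 'grip_width': 0.9995786950078298}
```

View pics/top0.png

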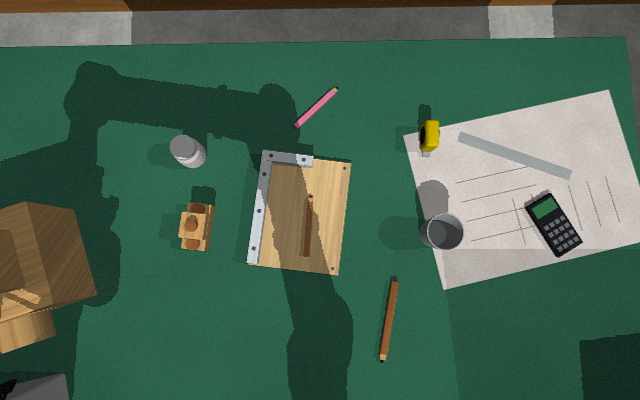

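View pics/scene0.png

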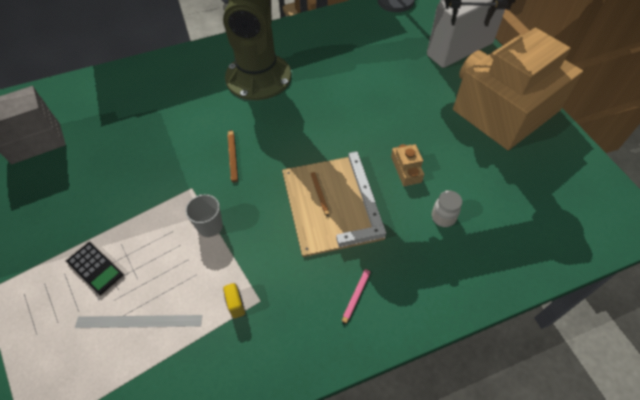

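The top view shows three pencil-like things. The short brown one on the jig is at (308,225), the larger brown one on the bench at (389,320), and the pink one at (316,106). I choose the one on the jig. The block is the small one at (196,227), not the large wooden lookalike at (40,245). The cup is at (442,231), the tape at (430,136) and the jar at (187,152).

Run:
```python
from h import *
t=load('top0.png')['color']; s=load('scene0.png')['color']
cv2.imwrite('pics/c1.png',cv2.resize(t[140:285,165:355],None,fx=4,fy=4,interpolation=cv2.INTER_CUBIC))
cv2.imwrite('pics/c2.png',cv2.resize(s[135:265,270:460],None,fx=4,fy=4,interpolation=cv2.INTER_CUBIC))
```

```text
(no output)
```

View pics/c1.png

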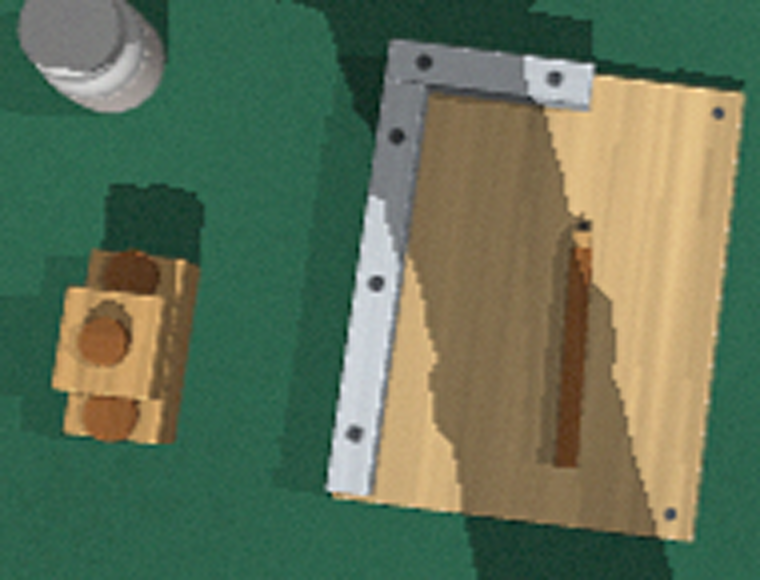

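View pics/c2.png

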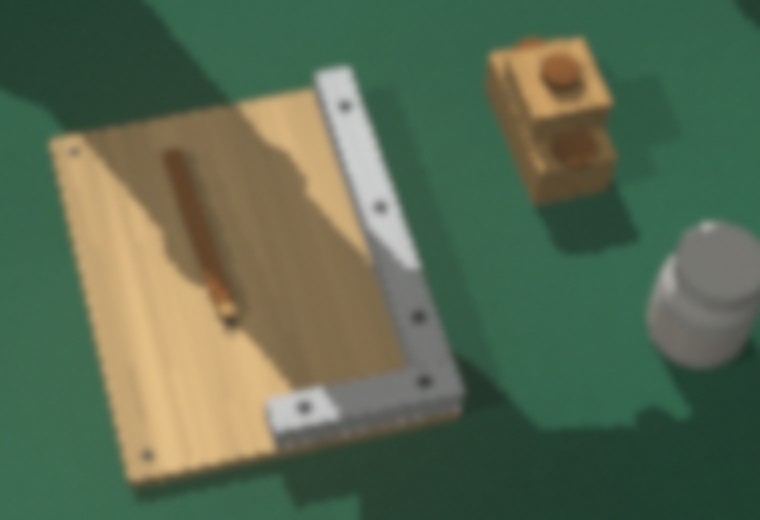

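The crops confirm the choice: the thin brown pencil is on the board, with its point at top-crop (584,225) and its butt at (567,466). The fence and stop inner corner is at (428,90), and the block's core is at (103,343).

Run:
```python
from h import *
np.set_printoptions(precision=4,suppress=True)
t=load('top0.png'); s=load('scene0.png')
ct=lambda p:((p[0]+.5)/4-.5+165,(p[1]+.5)/4-.5+140)
cs=lambda p:((p[0]+.5)/4-.5+270,(p[1]+.5)/4-.5+135)
P={}
for n,a,b in [('point',(584,225),(231,322)),('butt',(567,466),(175,152)),('core',(103,343),(560,70)),('bl_nl',(53,390),(488,52)),('bl_nr',(152,398),(488,52)),
 ('fl',(68,288),(612,98)),('boardNR',(693,541),(50,143)),('boardFR',(745,93),(130,482)),('fenceend_in',(372,493),(317,75)),('screwfence1',(355,433),(345,105)),('screwfence3',(397,136),(418,316)),('screwstopend',(554,78),(305,407)),('screwcorner',(424,62),(425,381)),('scrbNR',(670,514),(74,151)),('scrbFR',(718,113),(147,455))]:
    P[n],e=tri(t,ct(a),s,cs(b)); print(n,P[n],round(e,4))
d=P['point']-P['butt'];print('pencil len',np.linalg.norm(d),np.degrees(np.arctan2(d[1],d[0])),(P['point']+P['butt'])/2)
for a,b in [('screwfence1','screwfence3'),('scrbNR','scrbFR'),('boardNR','boardFR')]:
    d=P[b]-P[a];print('jig yaw',np.degrees(np.arctan2(d[1],d[0])),np.linalg.norm(d))
# block direction by left & right edges top crop at z=.07
q=[onz(t,*ct(p),.07) for p in [(68,288),(163,297),(152,398),(53,390)]]
for i in range(4):
    d=q[i]-q[i-1];print('blk',np.linalg.norm(d),np.degrees(np.arctan2(d[1],d[0])))
print(np.mean(q,0))
q=[onz(t,*ct(p),.037) for p in [(428,88),(404,260),(374,493),(590,108)]];print('fence in',q)
# cup rim: gray mask bits
for n,d,b in [('t',t,(405,195,475,262)),('s',s,(180,185,228,245))]:
    c=d['color'][b[1]:b[3],b[0]:b[2]]; cv2.imwrite(f'pics/cup{n}.png',cv2.resize(c,None,fx=6,fy=6,interpolation=cv2.INTER_CUBIC))
a=cv2.imread('pics/cupt.png');b=cv2.imread('pics/cups.png');h=max(a.shape[0],b.shape[0])
cv2.imwrite('pics/cups2.png',np.hstack([cv2.copyMakeBorder(x,0,h-x.shape[0],0,0,0) for x in (a,b)]));print(a.shape,b.shape)
```

```text
point [0.6073 0.004  0.0205] 0.0029
butt [0.4615 0.0195 0.0209] 0.0056
core [0.5387 0.2773 0.0789] 0.0023
bl_nl [0.5071 0.2706 0.084 ] 0.0605
bl_nr [0.5056 0.2446 0.0786] 0.0081
fl [0.5712 0.2996 0.0748] 0.0042
boardNR [ 0.4135 -0.0569  0.0114] 0.0025
boardFR [ 0.6888 -0.0989  0.0131] 0.0027
fenceend_in [0.4495 0.1341 0.039 ] 0.0055
screwfence1 [0.4843 0.1418 0.042 ] 0.0025
screwfence3 [0.6612 0.1145 0.0412] 0.0021
screwstopend [0.6946 0.0194 0.0402] 0.0021
screwcorner [0.7064 0.0978 0.0404] 0.0023
scrbNR [ 0.4302 -0.0437  0.0157] 0.0016
scrbFR [ 0.676  -0.0818  0.0149] 0.0017
pencil len 0.1465281247909435 -6.063027976039294 [0.5344 0.0117 0.0207]
jig yaw -8.752629150560713 0.17890064586198925
jig yaw -8.812591737993117 0.2487358712661629
jig yaw -8.669319119322804 0.278453486990872
blk 0.05863374771687796 -7.787335702472389
blk 0.054500610085477894 -97.04149182381313
blk 0.05789883236101669 173.9642218876866
blk 0.056284946093913706 83.71066615565162
[0.5389 0.2756 0.07  ]
fence in [array([0.6908, 0.0949, 0.037 ]), array([0.5862, 0.1109, 0.037 ]), array([0.4486, 0.1305, 0.037 ]), array([ 0.676 , -0.0029,  0.037 ])]
(402, 420, 3) (360, 288, 3)
```

View pics/cups2.png

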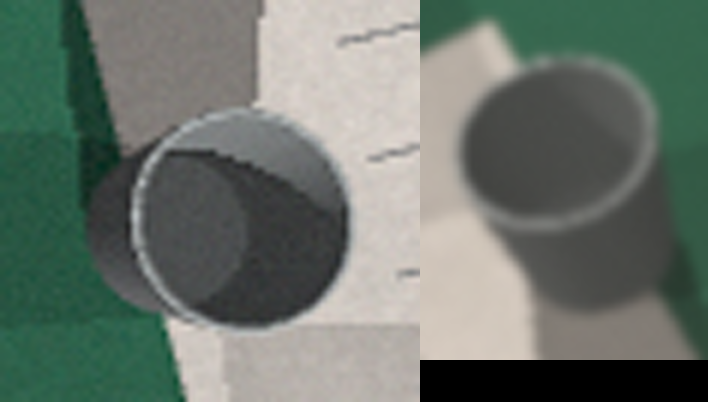

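The cup rim is at top-crop (242,217)/6 and scene-crop (139,142)/6, which converts to full-image top (445,231) and scene (203,208).

```bash
cat >> h.py <<'E'
def Rt(b,th=0):
    b=np.radians(b); x=np.array([np.cos(b),np.sin(b),0]); z=np.array([0,0,-1.])
    return R.from_matrix(np.c_[x,np.cross(z,x),z])*R.from_rotvec([0,np.radians(th),0])
def need(p,b,th=0,grasp=True):
    """slide/delta_rot from measured pose to put grasp point (3 mm ahead of TCP) at p"""
    s=ctrl.get_state(); r=R.from_rotvec(s['tool_rot']); g=Rt(b,th)
    tcp=np.array(p)-g.apply([0,0,.003])
    print('t',s['time'],'pos',s['position'].round(4),'F',s['ft_force'].round(1),'w',round(s['grip_width'],3),'gf',round(s['grip_force'],1),'q',s['joint_positions'].round(2))
    print('slide',(r.inv().apply(tcp-s['position'])*1000).round(1),'rot',(r.inv()*g).as_rotvec().round(3))
E
python3 - <<'E'
from h import *
t=load('top0.png'); s=load('scene0.png')
c,e=tri(t,(444.9,230.7),s,(202.8,208.3));print('cup rim',c,e)
# large lookalike height estimate
print('lookalike tri',tri(t,(75,210),s,(568,40)))
need([.5,.2,.37],-6)
need([.574,.0075,.13],-6)
E
```

```text
cup rim [ 0.50971324 -0.29557455  0.09286161] 0.0027612153892889713
lookalike tri (array([0.59579043, 0.45206046, 0.39245199]), np.float64(0.21196573972557237))
t 0.15 pos [0.2713 0.5903 0.2437] F [-0.4  0.1  1.1] w 1.0 gf 0.0 q [-1.13  0.32 -0.07  1.45  0.02  1.37 -0.06]
slide [-370.8 -259.3 -128.9] rot [-0.000e+00  2.000e-03  2.816e+00]
t 0.15 pos [0.2713 0.5903 0.2437] F [-0.4  0.1  1.1] w 1.0 gf 0.0 q [-1.13  0.32 -0.07  1.45  0.02  1.37 -0.06]
slide [-518.4 -403.   111.3] rot [-0.000e+00  2.000e-03  2.816e+00]
```

>>> send_rows([
  {"claw": 1,"slide": [0,-20,-45],"delta_rot": [0,0,0.149]},
  {"claw": 1,"slide": [0,-50,-80],"delta_rot": [0,0,0.298]},
  {"claw": 1,"slide": [-30,-80,-100],"delta_rot": [0,0,0.447]},
  {"claw": 1,"slide": [-75,-105,-100],"delta_rot": [0,0,0.596]},
  {"claw": 1,"slide": [-120,-125,-100],"delta_rot": [0,0,0.745]},
])

```text
time: 0.65
position: [0.3278, 0.4264, 0.3457]
tool_rot: [-1.747, -2.611, -0.004]
ft_force: [-0.1, -0.3, 0.3]
grip_width: 0.996
grip_force: 0.0
```

```bash
python3 -c "
from h import *
need([.574,.0075,.2],-6)"
```

```text
t 0.65 pos [0.3278 0.4264 0.3457] F [-0.1 -0.3  0.3] w 0.996 gf 0.0 q [-1.04  0.05  0.08  1.57 -0.    1.52 -0.57]
slide [-481.3   67.5  142.2] rot [-0.    -0.003  2.067]
```

>>> send_rows([
  {"claw": 1,"slide": [-48,7,0],"delta_rot": [0,0,0.149]},
  {"claw": 1,"slide": [-95,14,0],"delta_rot": [0,0,0.298]},
  {"claw": 1,"slide": [-140,20,10],"delta_rot": [0,0,0.447]},
  {"claw": 1,"slide": [-187,27,15],"delta_rot": [0,0,0.596]},
  {"claw": 1,"slide": [-234,34,20],"delta_rot": [0,0,0.745]},
])

```text
time: 1.15
position: [0.4497, 0.2227, 0.3242]
tool_rot: [-2.579, -1.793, -0.0]
ft_force: [-0.3, 0.6, -0.2]
grip_width: 1.003
grip_force: 0.0
```

```bash
python3 -c "
from h import *
need([.574,.0075,.2],-6)"
```

```text
t 1.15 pos [0.4497 0.2227 0.3242] F [-0.3  0.6 -0.2] w 1.003 gf 0.0 q [-0.82 -0.03  0.3   1.69  0.01  1.48 -0.88]
slide [-158.5  191.5  121.1] rot [-0.   -0.    1.32]
```

>>> send_rows([
  {"claw": 1,"slide": [-28,35,15],"delta_rot": [0,0,0.149]},
  {"claw": 1,"slide": [-56,68,30],"delta_rot": [0,0,0.298]},
  {"claw": 1,"slide": [-84,102,50],"delta_rot": [0,0,0.447]},
  {"claw": 1,"slide": [-112,136,70],"delta_rot": [0,0,0.596]},
  {"claw": 1,"slide": [-140,170,90],"delta_rot": [0,0,0.745]},
])

```text
time: 1.65
position: [0.5615, 0.0332, 0.2339]
tool_rot: [-3.055, -0.731, -0.001]
ft_force: [0.4, 0.4, -0.7]
grip_width: 1.003
grip_force: 0.0
```

```bash
python3 -c "
from h import *
need([.574,.0075,.2],-6)"
```

```text
t 1.65 pos [0.5615 0.0332 0.2339] F [ 0.4  0.4 -0.7] w 1.003 gf 0.0 q [-0.58  0.15  0.53  1.71 -0.08  1.31 -1.14]
slide [-0.5 28.6 30.9] rot [-0.    -0.001  0.575]
```

>>> send_rows([
  {"claw": 1,"slide": [0,8,8],"delta_rot": [0,0,0.145]},
  {"claw": 1,"slide": [0,15,16],"delta_rot": [0,0,0.29]},
  {"claw": 1,"slide": [0,22,24],"delta_rot": [0,0,0.435]},
  {"claw": 1,"slide": [0,29,31],"delta_rot": [0,0,0.575]},
  {"claw": 1,"slide": [0,29,31],"delta_rot": [0,0,0.575]},
])

```text
time: 2.15
position: [0.5736, 0.0078, 0.2023]
tool_rot: [3.136, -0.159, -0.003]
ft_force: [0.5, -0.4, 0.3]
grip_width: 1.001
grip_force: 0.0
```

Run:
```python
from h import *
need([.574,.0075,.2],-6)
d=cap('wrist','w1.png')
print([proj(d,p) for p in ([.607,.004,.022],[.4615,.0195,.022],[.574,.0075,.022])])
```

```text
t 2.15 pos [0.5736 0.0078 0.2023] F [ 0.5 -0.4  0.3] w 1.001 gf 0.0 q [-0.58  0.2   0.6   1.72 -0.12  1.26 -1.63]
slide [ 0.5  0.2 -0.7] rot [0.001 0.002 0.003]
[array([319.07016339, 151.39888432]), array([318.46846537, 272.83714505]), array([318.93381878, 181.75520348])]
```

View pics/w1.png

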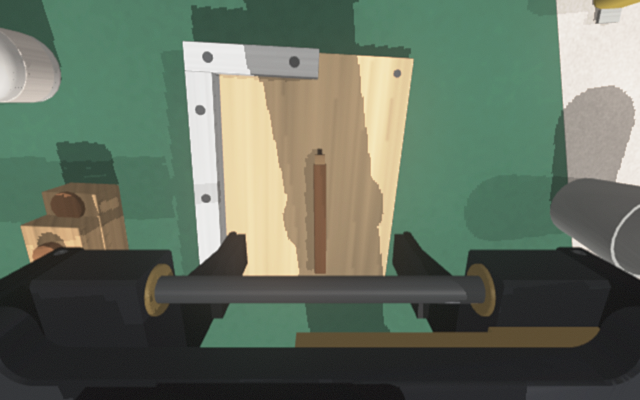

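The pencil's point is at (320,151) and its butt at (320,272). Both match the projected estimates within 1 px, so I'll descend.

>>> send_rows([
  {"claw": 0.3,"slide": [0,0,50],"delta_rot": [0,0,0]},
  {"claw": 0.3,"slide": [0,0,100],"delta_rot": [0,0,0]},
  {"claw": 0.3,"slide": [0,0,140],"delta_rot": [0,0,0]},
  {"claw": 0.3,"slide": [0,0,158],"delta_rot": [0,0,0]},
  {"claw": 0.3,"slide": [0,0,165],"delta_rot": [0,0,0]},
], grip_force=20)

```text
time: 2.7
position: [0.5726, 0.0098, 0.0364]
tool_rot: [3.138, -0.15, -0.006]
ft_force: [0.2, -0.5, 0.2]
grip_width: 0.677
grip_force: 0.0
```

>>> send_rows([
  {"claw": 0.3,"slide": [0,0,0],"delta_rot": [0,0,0]},
])

```text
time: 2.8
position: [0.5741, 0.0095, 0.0384]
tool_rot: [-3.138, 0.152, 0.001]
ft_force: [-0.0, 0.7, -0.0]
grip_width: 0.66
grip_force: 0.0
```

>>> send_rows([
  {"claw": 0.3,"slide": [0,1.5,2.5],"delta_rot": [0,0,0]},
  {"claw": -0.6,"slide": [0,1.5,2.5],"delta_rot": [0,0,0]},
  {"claw": -1,"slide": [0,1.5,2.5],"delta_rot": [0,0,0]},
  {"claw": -1,"slide": [0,1.5,2.5],"delta_rot": [0,0,0]},
  {"claw": -1,"slide": [0,1.5,2.5],"delta_rot": [0,0,0]},
])

```text
time: 3.3
position: [0.5744, 0.0076, 0.0365]
tool_rot: [-3.137, 0.155, -0.001]
ft_force: [-1.5, -0.1, -0.1]
grip_width: 0.371
grip_force: 0.0
```

>>> send_rows([
  {"claw": -1,"slide": [0,0,0],"delta_rot": [0,0,0]},
  {"claw": -1,"slide": [0,0,0],"delta_rot": [0,0,0]},
])

```text
time: 3.5
position: [0.5741, 0.0075, 0.0361]
tool_rot: [-3.138, 0.156, -0.0]
ft_force: [-0.3, 0.7, 0.1]
grip_width: 0.192
grip_force: 0.0
```

>>> send_rows([
  {"claw": -1,"slide": [0,0,0],"delta_rot": [0,0,0]},
  {"claw": -1,"slide": [0,0,0],"delta_rot": [0,0,0]},
  {"claw": -1,"slide": [0,0,0],"delta_rot": [0,0,0]},
])

```text
time: 3.8
position: [0.5741, 0.0076, 0.0361]
tool_rot: [-3.138, 0.156, -0.0]
ft_force: [0.8, 0.0, 0.7]
grip_width: 0.156
grip_force: 20.0
```

>>> send_rows([
  {"claw": -1,"slide": [0,0,-30],"delta_rot": [0,0,0]},
  {"claw": -1,"slide": [0,0,-70],"delta_rot": [0,0,0]},
  {"claw": -1,"slide": [0,0,-120],"delta_rot": [0,0,0]},
  {"claw": -1,"slide": [0,0,-170],"delta_rot": [0,0,0]},
  {"claw": -1,"slide": [0,0,-200],"delta_rot": [0,0,0]},
])

```text
time: 4.3
position: [0.5754, 0.0071, 0.2403]
tool_rot: [-3.136, 0.156, -0.008]
ft_force: [0.5, 0.0, 0.5]
grip_width: 0.158
grip_force: 20.0
```

```bash
python3 -c "
from h import *
need([.525,-.3,.26],-27,65)"
```

```text
t 4.3 pos [0.5754 0.0071 0.2403] F [0.5 0.  0.5] w 0.158 gf 20.0 q [-0.6   0.17  0.61  1.67 -0.1   1.32 -1.64]
slide [-22.  309.6 -21.5] rot [-0.213  1.116  0.329]
```

>>> send_rows([
  {"claw": -1,"slide": [-3,42,-5],"delta_rot": [-0.026,0.136,0.04]},
  {"claw": -1,"slide": [-6,84,-10],"delta_rot": [-0.052,0.272,0.08]},
  {"claw": -1,"slide": [-9,126,-15],"delta_rot": [-0.078,0.408,0.12]},
  {"claw": -1,"slide": [-12,168,-20],"delta_rot": [-0.104,0.544,0.16]},
  {"claw": -1,"slide": [-15,210,-21],"delta_rot": [-0.13,0.68,0.2]},
])

```text
time: 4.8
position: [0.5407, -0.1747, 0.2528]
tool_rot: [2.848, -0.401, 0.869]
ft_force: [-0.7, 0.8, 0.4]
grip_width: 0.156
grip_force: 20.0
```

```bash
python3 -c "
from h import *
need([.525,-.3,.26],-27,65)"
```

```text
t 4.8 pos [ 0.5407 -0.1747  0.2528] F [-0.7  0.8  0.4] w 0.156 gf 20.0 q [-0.29 -0.3   0.42  2.16  0.39  0.7  -1.92]
slide [ 16.7 124.2   9.1] rot [-0.101  0.528  0.155]
```

```bash
python3 -c "
from h import *
need([.5452,-.3162,.22],-30,53)"
```

```text
t 4.8 pos [ 0.5407 -0.1747  0.2528] F [-0.7  0.8  0.4] w 0.156 gf 20.0 q [-0.29 -0.3   0.42  2.16  0.39  0.7  -1.92]
slide [ 14.3 131.7  55.8] rot [-0.12   0.318  0.201]
```

>>> send_rows([
  {"claw": -1,"slide": [4,33,10],"delta_rot": [-0.03,0.08,0.05]},
  {"claw": -1,"slide": [7,66,20],"delta_rot": [-0.06,0.16,0.1]},
  {"claw": -1,"slide": [11,99,38],"delta_rot": [-0.09,0.24,0.15]},
  {"claw": -1,"slide": [14,132,56],"delta_rot": [-0.12,0.318,0.2]},
  {"claw": -1,"slide": [14,132,56],"delta_rot": [-0.12,0.318,0.2]},
])

```text
time: 5.3
position: [0.5436, -0.3163, 0.2233]
tool_rot: [2.531, -0.684, 1.266]
ft_force: [-0.1, -0.0, -0.7]
grip_width: 0.156
grip_force: 20.0
```

Run:
```python
from h import *
need([.5452,-.3162,.22],-30,53)
s=cap('scene','s2.png')
need([.5452,-.3162,.12],-30,53)
cv2.imwrite('pics/s2c.png',cv2.resize(s['color'][120:270,130:320],None,fx=4,fy=4,interpolation=cv2.INTER_CUBIC))
```

```text
t 5.3 pos [ 0.5436 -0.3163  0.2233] F [-0.1 -0.  -0.7] w 0.156 gf 20.0 q [ 0.34 -0.18  0.1   2.32  0.81  0.1  -2.41]
slide [-1.8 -0.9  0.1] rot [ 0.    -0.002 -0.004]
t 5.35 pos [ 0.5432 -0.3162  0.2222] F [-1.3 -0.5 -0.4] w 0.154 gf 20.0 q [ 0.35 -0.18  0.1   2.32  0.81  0.1  -2.41]
slide [-80.5  -0.7  59.9] rot [ 0.001  0.    -0.004]
```

View pics/s2c.png

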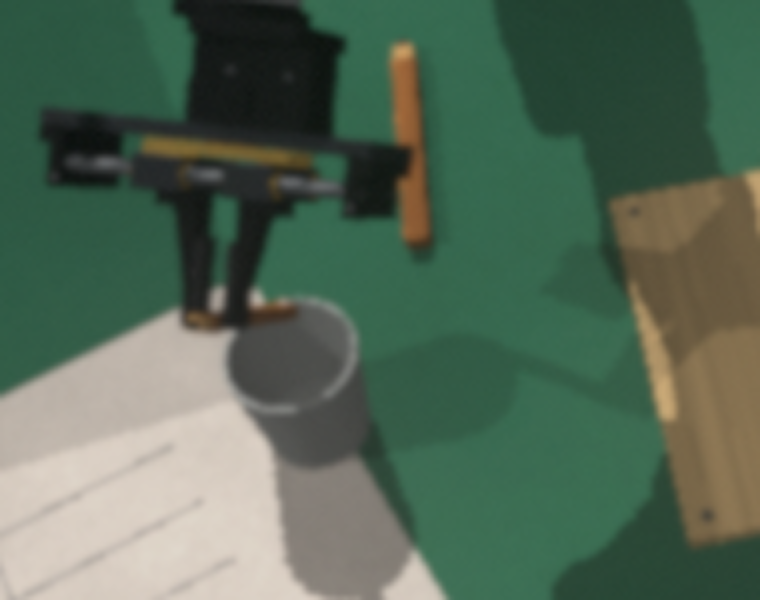

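The pencil is in the fingers: its point is at crop (195,320) and its lower end at (296,312), over the cup's rim on the robot's side. I'll check that against the prediction.

Run:
```python
from h import *
s=load('s2.png'); st=ctrl.get_state(); g=R.from_rotvec(st['tool_rot'])
gp=st['position']+g.apply([0,0,.010])   # pencil held ~10 mm ahead of TCP toward the tips
for L in (110,115): 
    b=gp+g.apply([-L/1000,0,0]); print(b, (proj(s,b)-[130,120])*4+1.5)
p=gp+g.apply([.035,0,0]); print(p,(proj(s,p)-[130,120])*4+1.5)
c=np.array([.5097,-.2956]);u=np.array([.865,-.5015])
print('butt rel cup radial/tang',(b[:2]-c)@u,(b[:2]-c)@[.5015,.865])
```

```text
[ 0.49299534 -0.28670772  0.12830848] [285.00703751 298.2732995 ]
[ 0.49040018 -0.28518361  0.12431571] [287.88152438 297.86420717]
[ 0.56825496 -0.33090691  0.2440989 ] [189.16506862 311.91337366]
butt rel cup radial/tang -0.02191816171983679 -0.0006686762208483317
```

>>> send_rows([
  {"claw": -1,"slide": [-17,0,9],"delta_rot": [0,0,0]},
  {"claw": -1,"slide": [-33,0,20],"delta_rot": [0,0,0]},
  {"claw": -1,"slide": [-50,0,32],"delta_rot": [0,0,0]},
  {"claw": -1,"slide": [-65,0,43],"delta_rot": [0,0,0]},
  {"claw": -1,"slide": [-75,0,50],"delta_rot": [0,0,0]},
])

```text
time: 5.85
position: [0.5371, -0.3127, 0.1731]
tool_rot: [2.589, -0.681, 1.197]
ft_force: [-0.2, 0.3, -0.3]
grip_width: 0.156
grip_force: 20.0
```

Run:
```python
from h import *
need([.541,-.3138,.13],-30,53)
st=ctrl.get_state(); g=R.from_rotvec(st['tool_rot']); b=st['position']+g.apply([-.112,0,.018]); print(b)
```

```text
t 5.85 pos [ 0.5371 -0.3127  0.1731] F [-0.2  0.3 -0.3] w 0.156 gf 20.0 q [-0.03 -0.13  0.48  2.35  1.12  0.1  -2.69]
slide [-30.5  -0.8  28. ] rot [-0.012  0.06   0.004]
[ 0.48594362 -0.28346851  0.07622696]
```

Run:
```python
from h import *
c=np.array([.5097,-.2956])
for b,th,z in [(-20,48,.04),(-15,46,.04)]:
    u=np.array([np.cos(np.radians(b)),np.sin(np.radians(b))])
    g=Rt(b,th); bt=np.r_[c-.024*u,z]; tcp=bt-g.apply([-.112,0,.018]); print(tcp); need(tcp+g.apply([0,0,.003]),b,th)
```

```text
[ 0.54500051 -0.30844834  0.13527657]
t 5.85 pos [ 0.5371 -0.3127  0.1731] F [-0.2  0.3 -0.3] w 0.156 gf 20.0 q [-0.03 -0.13  0.48  2.35  1.12  0.1  -2.69]
slide [-25.7  -7.4  28.2] rot [ 0.12  -0.027 -0.111]
[ 0.54916157 -0.3061737   0.13306991]
t 5.85 pos [ 0.5371 -0.3127  0.1731] F [-0.2  0.3 -0.3] w 0.156 gf 20.0 q [-0.03 -0.13  0.48  2.35  1.12  0.1  -2.69]
slide [-25.8 -11.4  31.6] rot [ 0.182 -0.062 -0.172]
```

>>> send_rows([
  {"claw": -1,"slide": [-5,-3,5],"delta_rot": [0.06,-0.013,-0.055]},
  {"claw": -1,"slide": [-10,-7,10],"delta_rot": [0.12,-0.027,-0.11]},
  {"claw": -1,"slide": [-17,-7,18],"delta_rot": [0.12,-0.027,-0.11]},
  {"claw": -1,"slide": [-26,-7,28],"delta_rot": [0.12,-0.027,-0.11]},
  {"claw": -1,"slide": [-26,-7,28],"delta_rot": [0.12,-0.027,-0.11]},
])

```text
time: 6.35
position: [0.5444, -0.2926, 0.1451]
tool_rot: [2.713, -0.454, 1.209]
ft_force: [1.1, -0.6, 0.8]
grip_width: 0.159
grip_force: 20.0
```

Run:
```python
from h import *
c=np.array([.5097,-.2956])
st=ctrl.get_state(); g=R.from_rotvec(st['tool_rot']); b=st['position']+g.apply([-.112,0,.018]); print(b, b[:2]-c, g.as_matrix()[2])
for b,th,z in [(-20,48,.035),(-15,46,.035)]:
    u=np.array([np.cos(np.radians(b)),np.sin(np.radians(b))])
    g=Rt(b,th); bt=np.r_[c-.024*u,z]; tcp=bt-g.apply([-.112,0,.018]); print(tcp); need(tcp+g.apply([0,0,.003]),b,th)
```

```text
[ 0.48623483 -0.27274726  0.0497339 ] [-0.02346517  0.02285274] [ 0.74388521  0.00226993 -0.66830356]
[ 0.54500051 -0.30844834  0.13027657]
t 6.35 pos [ 0.5444 -0.2926  0.1451] F [ 1.1 -0.6  0.8] w 0.159 gf 20.0 q [-0.76 -0.29  1.24  2.37  1.18  0.1  -2.46]
slide [-7.2 14.8 14.2] rot [-0.011 -0.001  0.013]
[ 0.54916157 -0.3061737   0.12806991]
t 6.35 pos [ 0.5444 -0.2926  0.1451] F [ 1.1 -0.6  0.8] w 0.159 gf 20.0 q [-0.76 -0.29  1.24  2.37  1.18  0.1  -2.46]
slide [-6.7 11.2 18. ] rot [ 0.053 -0.036 -0.046]
```

>>> send_rows([
  {"claw": -0.2,"slide": [0,0,0],"delta_rot": [0,0,0]},
  {"claw": -0.2,"slide": [0,0,0],"delta_rot": [0,0,0]},
  {"claw": -0.2,"slide": [0,0,0],"delta_rot": [0,0,0]},
  {"claw": -0.2,"slide": [0,0,0],"delta_rot": [0,0,0]},
  {"claw": -0.2,"slide": [0,0,0],"delta_rot": [0,0,0]},
])

```text
time: 6.85
position: [0.5376, -0.3051, 0.1438]
tool_rot: [2.701, -0.486, 1.199]
ft_force: [-0.3, 0.9, -0.5]
grip_width: 0.393
grip_force: 0.0
```

Run:
```python
from h import *
t=cap('top','t3.png'); s=cap('scene','s3.png')
need([.5,-.2,.3],-15,0)
a=cv2.resize(t['color'][180:280,390:490],None,fx=4,fy=4,interpolation=cv2.INTER_CUBIC)
b=cv2.resize(s['color'][150:250,150:250],None,fx=4,fy=4,interpolation=cv2.INTER_CUBIC)
cv2.imwrite('pics/ts3.png',np.hstack([a,b]))
```

```text
t 6.95 pos [ 0.5379 -0.3044  0.1439] F [-0.4 -0.4 -0.4] w 0.399 gf 0.0 q [-0.74 -0.28  1.24  2.37  1.18  0.1  -2.46]
slide [  70.   -84.2 -160.2] rot [ 0.042 -0.835 -0.088]
```

View pics/ts3.png

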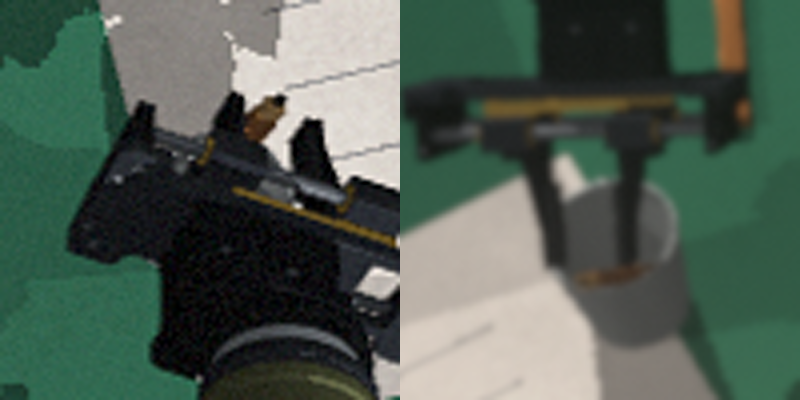

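The pencil's top leans out over the rim, at crop (265,115) in the top view and (610,275) in the scene view. The fingers are open beside it, so I'll lift straight up.

>>> send_rows([
  {"claw": -0.2,"slide": [15,0,-13],"delta_rot": [0,0,0]},
  {"claw": -0.2,"slide": [37,0,-33],"delta_rot": [0,0,0]},
  {"claw": -0.2,"slide": [62,0,-55],"delta_rot": [0,0,0]},
  {"claw": 0.3,"slide": [80,-5,-80],"delta_rot": [0,-0.12,0]},
  {"claw": 1,"slide": [90,-20,-110],"delta_rot": [0,-0.25,0]},
])

```text
time: 7.45
position: [0.5262, -0.3003, 0.2537]
tool_rot: [2.797, -0.527, 0.965]
ft_force: [1.6, -2.4, -0.8]
grip_width: 0.503
grip_force: 0.0
```

Run:
```python
from h import *
need([.48,-.1,.3],-8,0)
```

```text
t 7.45 pos [ 0.5262 -0.3003  0.2537] F [ 1.6 -2.4 -0.8] w 0.503 gf 0.0 q [-0.2  -0.27  0.63  2.14  0.22  0.56 -1.62]
slide [ -59.7 -168.4 -112.9] rot [ 0.093 -0.663 -0.224]
```

>>> send_rows([
  {"claw": 1,"slide": [-10,-33,-23],"delta_rot": [0.02,-0.133,-0.045]},
  {"claw": 1,"slide": [-22,-67,-46],"delta_rot": [0.04,-0.266,-0.09]},
  {"claw": 1,"slide": [-35,-101,-69],"delta_rot": [0.06,-0.4,-0.135]},
  {"claw": 1,"slide": [-47,-135,-92],"delta_rot": [0.08,-0.53,-0.18]},
  {"claw": 1,"slide": [-60,-168,-113],"delta_rot": [0.093,-0.663,-0.224]},
])

```text
time: 7.95
position: [0.4818, -0.0972, 0.3056]
tool_rot: [3.133, -0.208, 0.007]
ft_force: [0.5, -0.8, -0.8]
grip_width: 0.941
grip_force: 0.0
```

Run:
```python
from h import *
need([.539,.2756,.25],-7,0)
t=cap('top','t4.png'); s=cap('scene','s4.png')
a=cv2.resize(t['color'][180:280,390:490],None,fx=4,fy=4,interpolation=cv2.INTER_CUBIC)
b=cv2.resize(s['color'][150:250,150:250],None,fx=4,fy=4,interpolation=cv2.INTER_CUBIC)
cv2.imwrite('pics/ts4.png',np.hstack([a,b]))
```

```text
t 7.95 pos [ 0.4818 -0.0972  0.3056] F [ 0.5 -0.8 -0.8] w 0.941 gf 0.0 q [-0.36 -0.07  0.49  1.76  0.03  1.44 -1.59]
slide [   7.1 -377.1   52.1] rot [ 0.001 -0.005 -0.011]
```

View pics/ts4.png

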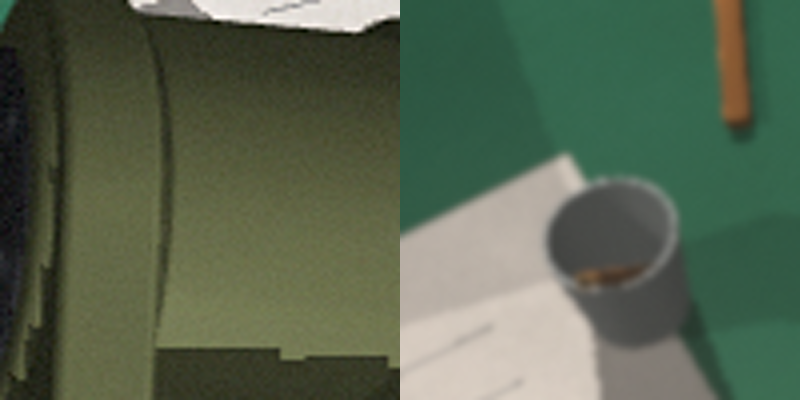

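The pencil shows in the scene view inside the cup, from crop (575,278) to (645,268). I'll triangulate its tip to verify.

Run:
```python
from h import *
t=load('t3.png'); s=load('s4.png')
tip,e=tri(t,(390+279/4,180+98/4),s,(150+176/4,150+278/4)); print('tip',tip,e)
# butt: on scene ray, 150 mm from tip
o,r=ray(s,150+245/4,150+269/4)
for z in (.01,.03,.05,.07,.09):
    b=o+r*(z-o[2])/r[2]; print(z,b,np.linalg.norm(tip-b),b[:2]-[.5097,-.2956])
```

```text
tip [ 0.56286883 -0.31842453  0.13456522] 0.0010014542939807154
0.01 [ 0.48912582 -0.28490623  0.01      ] 0.14858668284686494 [-0.02057418  0.01069377]
0.03 [ 0.50244891 -0.28398832  0.03      ] 0.1255798723626045 [-0.00725109  0.01161168]
0.05 [ 0.51577201 -0.28307041  0.05      ] 0.10304999361007001 [0.00607201 0.01252959]
0.07 [ 0.5290951 -0.2821525  0.07     ] 0.08139405900136167 [0.0193951 0.0134475]
0.09 [ 0.5424182  -0.28123459  0.09      ] 0.06154168762434998 [0.0327182  0.01436541]
```

>>> send_rows([
  {"claw": 1,"slide": [0,-45,0],"delta_rot": [0,0,0]},
  {"claw": 1,"slide": [3,-92,0],"delta_rot": [0,0,0]},
  {"claw": 1,"slide": [5,-140,0],"delta_rot": [0,0,0]},
  {"claw": 1,"slide": [6,-185,0],"delta_rot": [0,0,0]},
  {"claw": 1,"slide": [7,-230,0],"delta_rot": [0,0,0]},
])

```text
time: 8.55
position: [0.5199, 0.1299, 0.303]
tool_rot: [3.131, -0.212, 0.013]
ft_force: [0.9, -0.1, -0.3]
grip_width: 0.999
grip_force: 0.0
```

The pencil's butt is on the cup floor (z≈0.01, length check 149 mm) and it leans 33°, so step 1 is done. Now to the block.

Run:
```python
from h import *
need([.50,.2756,.23],-7,0)
d=cap('wrist','w5.png')
for p in ([.5387,.2773,.08],):print(proj(d,p))
```

```text
t 8.55 pos [0.5199 0.1299 0.303 ] F [ 0.9 -0.1 -0.3] w 0.999 gf 0.0 q [-0.56  0.04  0.27  1.66 -0.01  1.43 -1.99]
slide [ -39.9 -141.9   69.3] rot [ 0.003 -0.008 -0.013]
[197.85566918 176.23558268]
```

View pics/w5.png

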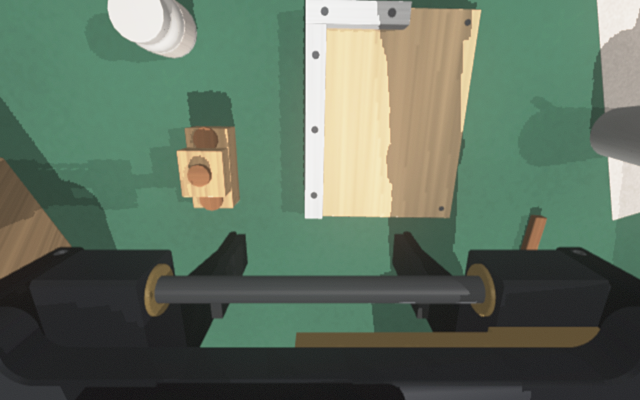

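The block's core is at (199,175), against a prediction of (198,176), so its pose is confirmed.

>>> send_rows([
  {"claw": 1,"slide": [0,-35,25],"delta_rot": [0,0,0]},
  {"claw": 1,"slide": [0,-75,50],"delta_rot": [0,0,0]},
  {"claw": 1,"slide": [0,-110,75],"delta_rot": [0,-0.008,-0.013]},
  {"claw": 1,"slide": [0,-140,100],"delta_rot": [0,-0.008,-0.013]},
  {"claw": 1,"slide": [0,-145,120],"delta_rot": [0,-0.008,-0.013]},
])

```text
time: 9.1
position: [0.5386, 0.276, 0.1803]
tool_rot: [3.134, -0.182, -0.003]
ft_force: [-1.3, 0.3, 1.0]
grip_width: 1.002
grip_force: 0.0
```

Run:
```python
from h import *
need([.539,.2762,.053],-7,0)
```

```text
t 9.1 pos [0.5386 0.276  0.1803] F [-1.3  0.3  1. ] w 1.002 gf 0.0 q [-0.67  0.27  0.18  1.66 -0.05  1.23 -2.17]
slide [  0.6  -0.5 124.3] rot [0.002 0.002 0.006]
```

>>> send_rows([
  {"claw": 1,"slide": [0,0,40],"delta_rot": [0,0,0]},
  {"claw": 1,"slide": [0,0,80],"delta_rot": [0,0,0]},
  {"claw": 1,"slide": [0,0,110],"delta_rot": [0,0,0]},
  {"claw": 1,"slide": [0,0,124],"delta_rot": [0,0,0]},
  {"claw": 1,"slide": [0,0,124],"delta_rot": [0,0,0]},
], grip_force=35)

```text
time: 9.6
position: [0.5385, 0.2704, 0.0567]
tool_rot: [3.13, -0.19, -0.006]
ft_force: [-0.2, 0.1, 0.1]
grip_width: 0.998
grip_force: 0.0
```

>>> send_rows([
  {"claw": -1,"slide": [0,0,0],"delta_rot": [0,0,0]},
  {"claw": -1,"slide": [0,0,0],"delta_rot": [0,0,0]},
  {"claw": -1,"slide": [0,0,0],"delta_rot": [0,0,0]},
  {"claw": -1,"slide": [0,0,0],"delta_rot": [0,0,0]},
  {"claw": -1,"slide": [0,0,0],"delta_rot": [0,0,0]},
])

```text
time: 10.1
position: [0.5403, 0.2735, 0.0605]
tool_rot: [-3.136, 0.188, -0.003]
ft_force: [-0.5, 1.1, 3.4]
grip_width: 0.641
grip_force: 35.0
```

Run:
```python
from h import *
need([.539,.2762,.053],-7,0)
```

```text
t 10.1 pos [0.5403 0.2735 0.0605] F [-0.5  1.1  3.4] w 0.641 gf 35.0 q [-0.66  0.38  0.17  1.77 -0.07  1.   -2.15]
slide [-1.7 -2.5  4.5] rot [-0.    -0.002  0.002]
```

>>> send_rows([
  {"claw": -1,"slide": [0,0,-15],"delta_rot": [0,0,0]},
  {"claw": -1,"slide": [0,0,-40],"delta_rot": [0,0,0]},
  {"claw": -1,"slide": [0,0,-65],"delta_rot": [0,0,0]},
  {"claw": -1,"slide": [0,0,-75],"delta_rot": [0,0,0]},
  {"claw": -1,"slide": [0,0,-75],"delta_rot": [0,0,0]},
])

```text
time: 10.6
position: [0.5405, 0.2722, 0.1359]
tool_rot: [3.135, -0.189, 0.003]
ft_force: [0.4, -0.3, -2.8]
grip_width: 0.635
grip_force: 34.9
```

Run:
```python
from h import *
need([.6084,.064,.13],-8.74,0)
d=cap('wrist','w6.png')
# block outline above the bench: core top centroid prediction vs seen, darker brown mask
hsv=cv2.cvtColor(d['color'],cv2.COLOR_BGR2HSV)
st=ctrl.get_state(); g=R.from_rotvec(st['tool_rot'])
for dz in (-.02,.006,.016,): print(dz,proj(d,st['position']+g.apply([0,0,-dz])))
print(proj(d,st['position']+g.apply([.0425,0,.0145])), 'pad +x')
```

```text
t 10.6 pos [0.5405 0.2722 0.1359] F [ 0.4 -0.3 -2.8] w 0.635 gf 34.9 q [-0.66  0.3   0.18  1.71 -0.06  1.14 -2.16]
slide [ 92.5 198.5   3.3] rot [ 0.001 -0.002  0.032]
-0.02 [319.02193604 250.43781304]
0.006 [318.81193004 273.9155758 ]
0.016 [318.71194459 285.0935177 ]
[318.96818183 183.25588833] pad +x
```

>>> send_rows([
  {"claw": -1,"slide": [16,35,0],"delta_rot": [0,0,0.008]},
  {"claw": -1,"slide": [36,78,0],"delta_rot": [0,0,0.016]},
  {"claw": -1,"slide": [56,121,0],"delta_rot": [0,0,0.024]},
  {"claw": -1,"slide": [76,163,0],"delta_rot": [0,0,0.032]},
  {"claw": -1,"slide": [92,198,0],"delta_rot": [0,0,0.032]},
])

```text
time: 11.15
position: [0.6064, 0.0608, 0.1326]
tool_rot: [3.127, -0.242, -0.005]
ft_force: [-0.4, 0.6, -2.2]
grip_width: 0.642
grip_force: 34.9
```

>>> send_rows([
  {"claw": -1,"slide": [0,0,0],"delta_rot": [0,0,0]},
  {"claw": -1,"slide": [0,0,0],"delta_rot": [0,0,0]},
])

```text
time: 11.35
position: [0.6061, 0.0627, 0.1326]
tool_rot: [3.128, -0.244, -0.006]
ft_force: [-0.5, 0.3, -2.8]
grip_width: 0.639
grip_force: 34.9
```

Run:
```python
from h import *
need([.6084,.064,.0695],-8.74,0)
# jig yaw and inner faces from the earlier wrist view w1 + w5 (grey/white metal vs wood): board screw & fence screws
a=load('w1.png'); b=load('w5.png')
for n,p,q in [('fence s.corner',(207.5,57.5),(324,11.5)),('stop s.',(294,62),(392,13)),('fence s2',(200,110),(315.5,55)),('fence s3',(206,198.5),(314.5,129.5))]:
    x,e=tri(a,p,b,q); print(n,x.round(4),round(e,4), onz(a,*p,.037).round(4), onz(b,*q,.037).round(4))
```

```text
t 11.35 pos [0.6061 0.0627 0.1326] F [-0.5  0.3 -2.8] w 0.639 gf 34.9 q [-0.4   0.32  0.3   1.7  -0.1   1.14 -1.8 ]
slide [ 2.3 -1.9 60.1] rot [ 0.004  0.004 -0.003]
fence s.corner [0.7064 0.098  0.0363] 0.0004 [0.706  0.0977 0.037 ] [0.7064 0.098  0.037 ]
stop s. [0.6939 0.0184 0.038 ] 0.0003 [0.6942 0.0185 0.037 ] [0.694  0.0181 0.037 ]
fence s2 [0.6609 0.1145 0.0375] 0.0 [0.6609 0.1147 0.037 ] [0.661  0.1145 0.037 ]
fence s3 [0.572  0.1281 0.0373] 0.0006 [0.5717 0.128  0.037 ] [0.5722 0.1282 0.037 ]
```

>>> send_rows([
  {"claw": -1,"slide": [0,0,20],"delta_rot": [0.004,0.004,-0.003]},
  {"claw": -1,"slide": [0,0,40],"delta_rot": [0.004,0.004,-0.003]},
  {"claw": -1,"slide": [0,0,52],"delta_rot": [0.004,0.004,-0.003]},
  {"claw": -1,"slide": [0,0,57],"delta_rot": [0.004,0.004,-0.003]},
  {"claw": -1,"slide": [0,0,57],"delta_rot": [0.004,0.004,-0.003]},
])

```text
time: 11.85
position: [0.6063, 0.0651, 0.0766]
tool_rot: [-3.132, 0.233, -0.003]
ft_force: [-0.2, -0.2, -2.8]
grip_width: 0.643
grip_force: 34.9
```

>>> send_rows([
  {"claw": -1,"slide": [0,0,1],"delta_rot": [0,0,0]},
  {"claw": -1,"slide": [0,0,2],"delta_rot": [0,0,0]},
  {"claw": -1,"slide": [0,0,2],"delta_rot": [0,0,0]},
])

```text
time: 12.15
position: [0.6075, 0.0644, 0.0762]
tool_rot: [-3.132, 0.235, -0.008]
ft_force: [0.1, -0.3, -2.8]
grip_width: 0.64
grip_force: 34.9
```

>>> send_rows([
  {"claw": -1,"slide": [0,0,1],"delta_rot": [0,0,0]},
  {"claw": -1,"slide": [0,0,2],"delta_rot": [0,0,0]},
  {"claw": -1,"slide": [0,0,2],"delta_rot": [0,0,0]},
])

```text
time: 12.45
position: [0.607, 0.0643, 0.0734]
tool_rot: [-3.132, 0.235, -0.006]
ft_force: [0.0, 0.5, -2.9]
grip_width: 0.639
grip_force: 34.9
```

>>> send_rows([
  {"claw": -1,"slide": [0,0,1],"delta_rot": [0,0,0.003]},
  {"claw": -1,"slide": [0,0,1.5],"delta_rot": [0,0,0.003]},
  {"claw": -1,"slide": [0,0,1.5],"delta_rot": [0,0,0.003]},
])

```text
time: 12.75
position: [0.6073, 0.0644, 0.0725]
tool_rot: [-3.131, 0.239, -0.006]
ft_force: [-1.1, -0.2, 1.5]
grip_width: 0.643
grip_force: 34.9
```

>>> send_rows([
  {"claw": -1,"slide": [0,0,1],"delta_rot": [0,0,0]},
  {"claw": -1,"slide": [0,0,1],"delta_rot": [0,0,0]},
  {"claw": -1,"slide": [0,0,1],"delta_rot": [0,0,0]},
])

```text
time: 13.05
position: [0.6073, 0.0643, 0.0724]
tool_rot: [-3.131, 0.239, -0.006]
ft_force: [-3.6, 0.4, 7.6]
grip_width: 0.643
grip_force: 35.0
```

>>> send_rows([
  {"claw": -1,"slide": [0,0,-0.7],"delta_rot": [0,0,0]},
  {"claw": -1,"slide": [5,-3,-0.7],"delta_rot": [0,0,0]},
  {"claw": -1,"slide": [10,-7,-0.7],"delta_rot": [0,0,0]},
  {"claw": -1,"slide": [15,-11,-0.7],"delta_rot": [0,0,0]},
  {"claw": -1,"slide": [19,-13,-0.7],"delta_rot": [0,0,0]},
])

```text
time: 13.55
position: [0.6275, 0.0737, 0.0725]
tool_rot: [-3.132, 0.24, -0.003]
ft_force: [-5.4, -1.7, 7.5]
grip_width: 0.636
grip_force: 34.9
```

>>> send_rows([
  {"claw": -1,"slide": [0,-1,0],"delta_rot": [0,0,0]},
  {"claw": -1,"slide": [0,-2,0],"delta_rot": [0,0,0]},
  {"claw": -1,"slide": [0,-2,0],"delta_rot": [0,0,0]},
])

```text
time: 13.85
position: [0.6285, 0.0745, 0.0725]
tool_rot: [3.131, -0.24, 0.006]
ft_force: [-2.8, -2.5, 3.6]
grip_width: 0.646
grip_force: 34.9
```

```bash
cat >> h.py <<'E'
def jig():
    s=ctrl.get_state(); p=s['position']; ex=np.array([.9884,-.1521]); ey=np.array([.1521,.9884]); f=s['ft_force']
    r=R.from_rotvec(s['tool_rot']).as_matrix(); x=r[:,0]
    print('t',s['time'],'to home mm x,y',((.6157-p[:2]@ex)*1000).round(1),((.1732-p[:2]@ey)*1000).round(1),'z',p[2].round(4),'Fx,Fy,Fz',(f[:2]@ex).round(1),(f[:2]@ey).round(1),f[2].round(1),'M',s['torque'].round(2),'yaw',np.degrees(np.arctan2(x[1],x[0])).round(2),'tilt',r[2,:2].round(4),'w',round(s['grip_width'],3),'gf',s['grip_force'],'q',s['joint_positions'].round(2))
E
python3 -c "
from h import *
jig()"
```

```text
t 13.85 to home mm x,y 5.9 4.0 z 0.0725 Fx,Fy,Fz -2.4 -2.9 3.6 M [-0.68  0.79  0.02] yaw -8.78 tilt [0.0041 0.0007] w 0.646 gf 34.92605664767325 q [-0.39  0.42  0.28  1.7  -0.13  1.04 -1.79]
```

>>> send_rows([
  {"claw": -1,"slide": [0,-1,0],"delta_rot": [0,0,0]},
  {"claw": -1,"slide": [0,-2,0],"delta_rot": [0,0,0]},
  {"claw": -1,"slide": [0,-3,0],"delta_rot": [0,0,0]},
  {"claw": -1,"slide": [0,-3,0],"delta_rot": [0,0,0]},
])

```text
time: 14.25
position: [0.6296, 0.0786, 0.0725]
tool_rot: [-3.132, 0.24, -0.009]
ft_force: [0.4, -4.0, 4.8]
grip_width: 0.64
grip_force: 34.9
```

```bash
python3 -c "
from h import *
jig()"
```

```text
t 14.25 to home mm x,y 5.4 -0.2 z 0.0725 Fx,Fy,Fz 1.0 -3.9 4.8 M [-0.88  0.35  0.03] yaw -8.76 tilt [ 0.0057 -0.0007] w 0.64 gf 34.92837575264275 q [-0.39  0.42  0.28  1.69 -0.13  1.04 -1.79]
```

>>> send_rows([
  {"claw": -1,"slide": [0,-1,0],"delta_rot": [0,0,0]},
  {"claw": -1,"slide": [0,-1,0],"delta_rot": [0,0,0]},
])

```text
time: 14.45
position: [0.6296, 0.0787, 0.0725]
tool_rot: [3.132, -0.24, 0.008]
ft_force: [-1.2, -5.0, 5.5]
grip_width: 0.639
grip_force: 34.9
```

>>> send_rows([
  {"claw": -1,"slide": [0,-1,0],"delta_rot": [0,0,0]},
  {"claw": -1,"slide": [0,-1,0],"delta_rot": [0,0,0]},
])

```text
time: 14.65
position: [0.6296, 0.0788, 0.0725]
tool_rot: [3.13, -0.24, 0.008]
ft_force: [-1.0, -5.8, 5.7]
grip_width: 0.636
grip_force: 34.9
```

```bash
python3 -c "
from h import *
jig()"
```

```text
t 14.65 to home mm x,y 5.4 -0.4 z 0.0725 Fx,Fy,Fz -0.1 -5.9 5.7 M [-1.45  0.61  0.27] yaw -8.77 tilt [0.0052 0.0016] w 0.636 gf 34.90184856578708 q [-0.4   0.42  0.28  1.69 -0.13  1.04 -1.79]
```

>>> send_rows([
  {"claw": -1,"slide": [1.5,0,0],"delta_rot": [0,0,0]},
  {"claw": -1,"slide": [3,0,0],"delta_rot": [0,0,0]},
  {"claw": -1,"slide": [4.5,0,0],"delta_rot": [0,0,0]},
  {"claw": -1,"slide": [6,0,0],"delta_rot": [0,0,0]},
  {"claw": -1,"slide": [6,0,0],"delta_rot": [0,0,0]},
])

```text
time: 15.15
position: [0.6317, 0.0788, 0.0725]
tool_rot: [3.131, -0.238, -0.006]
ft_force: [-13.5, -6.2, 16.0]
grip_width: 0.639
grip_force: 34.9
```

```bash
python3 -c "
from h import *
jig()"
```

```text
t 15.15 to home mm x,y 3.3 -0.7 z 0.0725 Fx,Fy,Fz -12.4 -8.2 16.0 M [-1.29  2.8   0.42] yaw -8.7 tilt [-0.0037  0.002 ] w 0.639 gf 34.94362507481128 q [-0.39  0.43  0.28  1.68 -0.13  1.05 -1.79]
```

>>> send_rows([
  {"claw": -1,"slide": [1,0,0],"delta_rot": [0,0,0]},
  {"claw": -1,"slide": [2,0,0],"delta_rot": [0,0,0]},
  {"claw": -1,"slide": [2,0,0],"delta_rot": [0,0,0]},
])

```text
time: 15.45
position: [0.6331, 0.0786, 0.0725]
tool_rot: [3.131, -0.238, -0.008]
ft_force: [-13.7, -6.3, 16.4]
grip_width: 0.64
grip_force: 35.0
```

```bash
python3 -c "
from h import *
jig()"
```

```text
t 15.45 to home mm x,y 1.9 -0.8 z 0.0725 Fx,Fy,Fz -12.6 -8.4 16.4 M [-1.23  3.12  0.54] yaw -8.68 tilt [-0.0048  0.0021] w 0.64 gf 34.959684438072145 q [-0.39  0.44  0.28  1.67 -0.14  1.06 -1.79]
```

>>> send_rows([
  {"claw": -1,"slide": [0,0,-0.8],"delta_rot": [0,0,0]},
  {"claw": -1,"slide": [0,0,-1.6],"delta_rot": [0,0,0]},
  {"claw": -1,"slide": [0,0,-1.6],"delta_rot": [0,0,0]},
])

```text
time: 15.75
position: [0.6333, 0.0786, 0.0726]
tool_rot: [3.13, -0.237, -0.007]
ft_force: [-9.8, -5.7, 7.6]
grip_width: 0.637
grip_force: 35.0
```

```bash
python3 -c "
from h import *
jig()"
```

```text
t 15.75 to home mm x,y 1.7 -0.8 z 0.0726 Fx,Fy,Fz -8.8 -7.1 7.6 M [-1.19  2.25  0.52] yaw -8.68 tilt [-0.004   0.0024] w 0.637 gf 34.95894622988999 q [-0.39  0.44  0.28  1.67 -0.13  1.05 -1.79]
```

>>> send_rows([
  {"claw": -1,"slide": [0,0,-0.8],"delta_rot": [0,0,0]},
  {"claw": -1,"slide": [1,0,-0.8],"delta_rot": [0,0,0]},
  {"claw": -1,"slide": [1,0,-0.8],"delta_rot": [0,0,0]},
])

```text
time: 16.05
position: [0.6348, 0.0784, 0.0727]
tool_rot: [3.13, -0.238, -0.005]
ft_force: [-6.9, -4.9, 3.8]
grip_width: 0.639
grip_force: 35.0
```

```bash
python3 -c "
from h import *
jig()"
```

```text
t 16.05 to home mm x,y 0.2 -0.8 z 0.0727 Fx,Fy,Fz -6.0 -5.8 3.8 M [-1.17  1.68  0.43] yaw -8.69 tilt [-0.0031  0.0026] w 0.639 gf 34.95936764404178 q [-0.39  0.44  0.28  1.67 -0.13  1.05 -1.79]
```

>>> send_rows([
  {"claw": -1,"slide": [1,0,0],"delta_rot": [0,0,0]},
  {"claw": -1,"slide": [1,0,0],"delta_rot": [0,0,0]},
])

```text
time: 16.25
position: [0.6357, 0.0783, 0.0726]
tool_rot: [3.13, -0.238, -0.005]
ft_force: [-5.9, -3.8, 4.6]
grip_width: 0.639
grip_force: 35.0
```

```bash
python3 -c "
from h import *
jig()"
```

```text
t 16.25 to home mm x,y -0.7 -0.8 z 0.0726 Fx,Fy,Fz -5.2 -4.7 4.6 M [-1.16  1.73  0.47] yaw -8.68 tilt [-0.0032  0.0026] w 0.639 gf 34.95944600086659 q [-0.39  0.44  0.28  1.67 -0.14  1.06 -1.79]
```

>>> send_rows([
  {"claw": -1,"slide": [1,0,0],"delta_rot": [0,0,0]},
  {"claw": -1,"slide": [2,0,0],"delta_rot": [0,0,0]},
  {"claw": -1,"slide": [2,0,0],"delta_rot": [0,0,0]},
])

```text
time: 16.55
position: [0.6372, 0.078, 0.0726]
tool_rot: [3.13, -0.238, -0.007]
ft_force: [-7.8, -5.2, 5.2]
grip_width: 0.636
grip_force: 35.0
```

```bash
python3 -c "
from h import *
jig()"
```

```text
t 16.55 to home mm x,y -2.3 -0.8 z 0.0726 Fx,Fy,Fz -6.9 -6.4 5.2 M [-1.21  1.96  0.43] yaw -8.69 tilt [-0.0043  0.0027] w 0.636 gf 34.95947340968996 q [-0.39  0.45  0.28  1.66 -0.14  1.06 -1.79]
```

>>> send_rows([
  {"claw": -1,"slide": [1,0,0],"delta_rot": [0,0,0]},
  {"claw": -1,"slide": [2,0,0],"delta_rot": [0,0,0]},
  {"claw": -1,"slide": [2,0,0],"delta_rot": [0,0,0]},
])

```text
time: 16.85
position: [0.6374, 0.078, 0.0727]
tool_rot: [3.13, -0.237, -0.014]
ft_force: [-13.8, -5.5, 8.3]
grip_width: 0.642
grip_force: 35.0
```

```bash
python3 -c "
from h import *
jig()"
```

```text
t 16.85 to home mm x,y -2.4 -0.8 z 0.0727 Fx,Fy,Fz -12.8 -7.6 8.3 M [-1.11  3.02  0.46] yaw -8.68 tilt [-0.0086  0.003 ] w 0.642 gf 34.96030415408313 q [-0.39  0.45  0.28  1.66 -0.14  1.06 -1.78]
```

>>> send_rows([
  {"claw": -1,"slide": [0,-1,-0.6],"delta_rot": [0,0,0]},
  {"claw": -1,"slide": [0.5,-2,-0.6],"delta_rot": [0,0,0]},
  {"claw": -1,"slide": [0.5,-2,-0.6],"delta_rot": [0,0,0]},
  {"claw": -1,"slide": [0.5,-2,-0.6],"delta_rot": [0,0,0]},
])

```text
time: 17.25
position: [0.6375, 0.0781, 0.0727]
tool_rot: [3.128, -0.239, -0.016]
ft_force: [-15.0, -8.3, 7.7]
grip_width: 0.641
grip_force: 35.0
```

```bash
python3 -c "
from h import *
jig()"
```

```text
t 17.25 to home mm x,y -2.5 -1.0 z 0.0727 Fx,Fy,Fz -13.5 -10.5 7.7 M [-1.66  3.18  0.43] yaw -8.72 tilt [-0.0098  0.0054] w 0.641 gf 34.97276573907584 q [-0.39  0.45  0.28  1.66 -0.14  1.07 -1.79]
```

>>> send_rows([
  {"claw": -1,"slide": [0,0,-0.8],"delta_rot": [0,0,0]},
  {"claw": -1,"slide": [1,0,-0.8],"delta_rot": [0,0,0]},
  {"claw": -1,"slide": [1,-1.5,-0.8],"delta_rot": [0,0,0]},
  {"claw": -1,"slide": [1,-1.5,-0.8],"delta_rot": [0,0,0]},
])

```text
time: 17.65
position: [0.6376, 0.0782, 0.0728]
tool_rot: [3.126, -0.239, -0.02]
ft_force: [-16.9, -9.1, 7.5]
grip_width: 0.64
grip_force: 35.0
```

```bash
python3 -c "
from h import *
jig()"
```

```text
t 17.65 to home mm x,y -2.6 -1.1 z 0.0728 Fx,Fy,Fz -15.4 -11.5 7.5 M [-2.04  3.6   0.44] yaw -8.76 tilt [-0.0122  0.0075] w 0.64 gf 34.98385355807841 q [-0.39  0.45  0.28  1.65 -0.13  1.07 -1.79]
```

>>> send_rows([
  {"claw": -1,"slide": [0,0,0],"delta_rot": [0,0,0]},
  {"claw": -1,"slide": [0,0,0],"delta_rot": [0,0,0]},
  {"claw": -1,"slide": [0,0,0],"delta_rot": [0,0,0]},
  {"claw": -1,"slide": [0,0,0],"delta_rot": [0,0,0]},
  {"claw": -1,"slide": [0,0,0],"delta_rot": [0,0,0]},
])

```text
time: 18.15
position: [0.6376, 0.0782, 0.0728]
tool_rot: [3.126, -0.239, -0.02]
ft_force: [-16.8, -8.0, 7.3]
grip_width: 0.642
grip_force: 35.0
```

Run:
```python
from h import *
jig()
# block side edges against the fence, seen by the wrist camera: shoulder far top edge vs stop face
d=cap('wrist','w7.png'); c=d['color']; s=cap('scene','s7.png')
g0=load('s4.png')['color'][195:245,185:220].astype(int); g1=s['color'][195:245,185:220].astype(int)
print('cup/pencil change',np.abs(g0-g1).mean())
def J(a,b,z): ex=np.array([.9884,-.1521]);ey=np.array([.1521,.9884]); return np.r_[a*ex+b*ey,z]
# profile along jig x through the far shoulder (top of stop edge visible), at b of block centre-18mm
gr=cv2.cvtColor(c,cv2.COLOR_BGR2HSV)
for mm in range(-14,30,2):
    u,v=proj(d,J(.6707+mm/1000,.1732-.020,.052 if mm<=0 else .037)); print(mm,(int(u),int(v)),gr[int(round(v)),int(round(u))] if 0<=v<400 else None)
```

```text
t 18.15 to home mm x,y -2.6 -1.1 z 0.0728 Fx,Fy,Fz -15.4 -10.5 7.3 M [-2.09  3.51  0.43] yaw -8.76 tilt [-0.0121  0.0073] w 0.642 gf 34.98391755390912 q [-0.39  0.45  0.28  1.65 -0.14  1.07 -1.79]
cup/pencil change 5.072571428571429
-14 (356, 186) [ 16  95 166]
-12 (356, 182) [ 16  95 166]
-10 (356, 179) [ 16  95 166]
-8 (356, 175) [ 16  95 166]
-6 (356, 172) [ 16  95 166]
-4 (356, 168) [ 16  93 167]
-2 (357, 165) [ 15  93 168]
0 (357, 161) [ 16  92 142]
2 (354, 152) [ 20   4 178]
4 (354, 149) [ 45   3 179]
6 (354, 146) [ 40   4 178]
8 (354, 142) [ 30   4 178]
10 (354, 139) [ 20   4 179]
12 (354, 135) [ 30   3 181]
14 (354, 131) [ 15   6 181]
16 (354, 128) [ 30   3 177]
18 (355, 124) [ 30   3 184]
20 (355, 121) [ 20   4 184]
22 (355, 117) [ 20   4 179]
24 (355, 113) [ 20   4 179]
26 (355, 110) [ 24  33 117]
28 (355, 106) [72 72 99]
```

Run:
```python
from h import *
ok=[]
for f in ('s4.png','s7.png'):
    h=cv2.cvtColor(load(f)['color'][205:230,180:222],cv2.COLOR_BGR2HSV); m=cv2.inRange(h,(5,80,40),(18,255,255)); ok.append(np.r_[cv2.countNonZero(m),np.argwhere(m).mean(0) if m.any() else [0,0]])
print(ok)
if ok[1][0]>10 and np.abs(ok[0][1:]-ok[1][1:]).max()<2: print(ctrl.close_job())
```

```text
[array([43.        , 13.48837209, 21.23255814]), array([41.        , 13.56097561, 20.80487805])]
the job is handed in; nothing more can be done
None
```

I handed the job in; no verdict came back. By camera and force checks, the pencil stands in the cup, leaning about 33°, and the block is held flat in the corner, pushed with about 15 N towards the stop and 10 N towards the fence.

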